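# Turn the trolley wheel until its valve is at the top

### The arm

A 6-joint arm with a two-finger parallel gripper is mounted at the origin on a cart in front of the work surface, level with it; the furniture and walls round the work are solid. World frame = base frame: x ahead of the robot, y to its left, z up, the work surface at z = 0. Lengths are in m, angles in rad, forces in N, time in s.
With the tool pointing down it reaches from about 0.4 to 0.825 m from the base axis. Payload 7 kg.
Tool frame: the origin (TCP) lies midway between the tips of the shut fingers; the grasp point (between the pads) lies arm.hold_point_z behind it (arm.hold_point_z is the distance from the TCP to the grasp point, in m); z points along the fingers, y is the line along which they close (so a half turn about z gives the same grasp; the last joint's range is limited). The gripper opens to 88 mm and grips with 3 to 60 N. Pads are 19 mm wide; open, the fingers measure 130 mm over their backs; the gripper's body (78 mm by 193 mm) begins 47 mm behind the grasp point.
Start: joints at [1.541, 0.359, 0.012, 0, -1.224, -0.288], TCP at [0.211, 0.641, 0.227] pointing down, gripper open.
Joint ranges: [-3.07, 3.07], [-1.43, 2.12], [-1.02, 1.25], [-3.03, 1.67], [-3.05, -0], [-3.03, 3.03]. Speed limits (rad/s): [2.39, 2.39, 3.01, 3.14, 3.14, 3.14].

### API

Orientations are given as [roll, pitch, yaw] about the fixed x, y, z axes, in that order (R = Rz(yaw) Ry(pitch) Rx(roll)).
In Python, from station import arm gives the robot as it stands.
- The arm moves only by the shell command python3 -m crank 'ROWS' [OPENING] [FORCE]. ROWS is JSON, a list that holds one entry, the list of rows, each a list of 4 numbers: the shift along the tool's x, y, z in units of 25 mm (1.0 is 25 mm), then the turn about the tool's z in units of 5 degrees (1.0 is 5 degrees). A call has 1 to 12 rows; each row is the pose to reach, as a shift and turn from the pose commanded when the call began, along the tool's axes at that moment; what a row does not reach only later rows make up. A row lasts 1/8 s, in which the tool goes at most 62.5 mm and 10.7 degrees, less where a joint would pass 70% of its speed; a pose out of reach is approached as far as the arm can. A call with a gripper value outside its range is refused whole. OPENING is the closure, from 0 (fully open) to 1 (shut), set as the call begins (- or left out, the last holds). The fingers move at their own pace and stop on an object; FORCE is the grip in N (left out, the last holds). Time passes only in rows, so rows that repeat a pose let the fingers close. It gives the time, the measured TCP pose, the force, the opening and the grip force at its end, in the units of the state.
- arm.get_state(): the state, without advancing time (a new reading comes with each control period).
- arm.grab_frame(name): name is "scene" or "top" or "wrist"; returns (picture, depth): 420x560x3 uint8, red, green, blue; 420x560 float32, m along the optical axis (not along the pixel's ray), 0 where there is no reading.
- arm.get_calibration(name): a dict with "mtx" (3x3 intrinsics, pixels), "R" (3x3) and "t" (3): a world point X has camera coordinates R X + t; the wrist camera has in their place "mount" (4x4, takes a point from camera to tool coordinates, whose origin is the TCP and whose axes are the flange's). Camera axes: x right, y down, z forward; pixel columns grow to the right and rows downward; lengths in m; the calibration is good to about 2 mm. A picture is of the moment at which its call begins: read the wrist's pose just before it. get_calibration takes no time and is no camera call.
- arm.job_done(): hands the job in; it is judged then, once.
Trained networks look in the newest picture that a camera, given by its name, has taken for a name from the list of things; names that differ only in an ending like _2 or _b are one class to them, and where a whole thing is asked for, a point or a joint stands for the part that bears it (a point fixed in the world has none). Each returns a list of dicts, best first, with "score" (0 to 1); they miss things now and then, are a little off and sometimes report something else, mostly with a low value. They report only what shows in the picture. A call takes as long as a camera call.
- arm.recognise(thing, camera): "extent" ([left, top, width, height] in pixels, round what is visible of it).
- arm.trace(thing, camera): "mask" (420x560 bool, what is visible of it) and "extent" ([left, top, width, height] in pixels, round what is visible of it).
The state is a dict: "t": time; "q": joint angles; "qd": joint speeds; "joint_efforts": joint torques, N m; "eef_pos": TCP position; "ee_rot": TCP orientation; "force": force on the tool from outside, world axes, zero at the start; "moment": the same for the moment, N m; "width": finger opening in m; "gripper_force": force on a finger pad.
Only numpy, scipy, OpenCV 4.12 (cv2) and the standard library are available. Lean on these libraries where they do the work, as an engineer would, in place of code of your own. Each camera call takes 0.05 s, during which the arm holds its last target. There are 200 camera calls.

### The job

The run-out check of the trolley wheel starts with its valve at the top: push the yellow spokes with the fingertips, one after another and gently, until the red-capped valve stem is at the very top of the wheel, right under the white pointer. Touch the wheel by its spokes only, not by the black tyre or the valve, and grip nothing. Leave the wheel at rest and the loose parts round the stand where they are.

Things in the scene. Friction and masses are not known exactly. Their poses are not given: they have to be found in the camera images.
- stand: wheel stand bolted to the plate: grey base 230 (x) x 280 (y) x 12 mm, origin on its underside, below the hub; own +x points away from the operator, +y to the operator's left when facing the wheel, +z up. The wheel leans back 45 degrees: it turns in the plane of the stand's y axis and the slope direction (0.707, 0, 0.707); its face and axle look along (-0.707, 0, 0.707)
- guard_top (a point): middle of the top bar of the blue barred guard in front of the wheel (8 mm bars, 25 mm pitch): 10 mm farther up the slope than the hub, 27 mm in front of the spokes' middle plane. It closes off all of the wheel below this bar (notch for the hub), so spokes can be pushed only above it. Behind the open part is nothing but axle and hub for 55 mm; then a 12 mm bar runs up the slope to the pointer
- hub (a point): centre of the wheel: on its axle, in the middle plane of spokes and tyre, 150 mm above the plate. Outside the spokes runs a black tyre, 240 mm outer diameter, 28 mm thick, with an aluminium rim inside; the tyre must not be pushed
- pointer (a point): tip of the fixed white cone that points down the slope at the top of the tyre, in the wheel's middle plane, 125 mm up the slope from the hub; bar and cone reach up to 156 mm from the hub
- wheel: wheel with five yellow spokes, 11 mm wide, 12 mm thick, from the hub (radius 22 mm; with its nut 37 mm out in front) to the rim (inner edge at radius 89 mm). Origin at the hub centre; own +z is the axle, out of the face, own +x points at the valve; spokes at 36, 108, 180, 252, 324 degrees from +x (valve midway between two). Friction (0.2 N m) keeps it where it is left; no stops
- valve (a point): middle of the red cap (11 mm thick, 10 mm long) on the valve stem, which points from the rim towards the hub: 82 mm from the hub centre, in the wheel's middle plane; the cap's inner end is 77 mm from the centre; at the start it is 120 degrees or more from the top
- tape_roll: loose yellow tape roll, 69 mm diameter, 18 mm high, lying beside the stand; origin at its underside; bystander
- turned_flange: loose turned steel flange, 57 mm diameter, 24 mm high, beside the stand; origin at its underside; bystander
- brass_fitting: loose brass hose fitting standing upright, 12 mm diameter, 23 mm high, beside the stand; origin at its underside; bystander
- bearing: loose ball bearing, 35 mm diameter, 11 mm high, beside the stand; origin at its underside; bystander

How it is judged:
On the way:
1. the fingers push on a spoke ((contact force between the fingers and wheel_c0 above 0.5 N or contact force between the fingers and wheel_c1 above 0.5 N or contact force between the fingers and wheel_c2 above 0.5 N or contact force between the fingers and wheel_c3 above 0.5 N or contact force between the fingers and wheel_c4 above 0.5 N)), for 0.02 s.
At the end, for the whole second after the job is handed in: the valve cap is at the top of the wheel, within 8.5 mm (about 6 degrees) to either side of the line from hub to pointer; the wheel is at rest; the four loose parts are within 15 mm of where they stood (y of valve in the frame of stand between -0.0085 and 0.0085 m and height (world z) of valve above 0.19 m and angular speed of wheel below 0.05 rad/s and distance of each of tape_roll, turned_flange, brass_fitting, bearing from where it was at the start of the episode below 0.015 m); the robot touches nothing.
It fails at once if the fingers push on the wheel (over 8 N) without pushing on a spoke: on its tyre, valve or hub (contact force between the fingers and wheel above 8 N and not (contact force between the fingers and wheel_c0 above 0.5 N or contact force between the fingers and wheel_c1 above 0.5 N or contact force between the fingers and wheel_c2 above 0.5 N or contact force between the fingers and wheel_c3 above 0.5 N or contact force between the fingers and wheel_c4 above 0.5 N)).
It fails at once if the wheel is gripped or struck hard (over 35 N) (contact force between the fingers and wheel above 35 N).
It fails at once if a loose part is displaced or lifted (distance of any of tape_roll, turned_flange, brass_fitting, bearing from where it was at the start of the episode above 0.02 m).
It also fails if it takes over 61 s, if anything falls off the work surface, if the arm or the gripper's body presses on something with over 40 N, if the wrist force passes 120 N, or if a joint passes its speed limit or range.

## Working session

There is one attempt and no reset: what is moved stays moved. The work goes in short steps, Python scripts to look and compute and a shell command to move; the robot and the scene stay as the last step left them, time stands still between calls to the robot, and variables do not carry over. Pictures are saved under pics/ and viewed, at most 10 in all, crops included, and the job is handed in when it is done.

```bash
ls; mkdir -p pics; cat > h.py <<'E'
import numpy as np, cv2
from station import arm
from scipy.spatial.transform import Rotation as Ro
def cam(name):
    c=arm.get_calibration(name); K=np.array(c['mtx'])
    if 'mount' in c:
        s=arm.get_state(); M=np.array(c['mount']); T=np.eye(4); T[:3,:3]=Ro.from_euler('xyz',s['ee_rot']).as_matrix(); T[:3,3]=s['eef_pos']
        W=T@M; return K,W[:3,:3].T,-W[:3,:3].T@W[:3,3]
    return K,np.array(c['R']),np.array(c['t'])
def cloud(d,K,R,t):
    v,u=np.mgrid[:d.shape[0],:d.shape[1]]
    p=np.stack([(u-K[0,2])/K[0,0]*d,(v-K[1,2])/K[1,1]*d,d],-1)
    return (p-t)@R
def shot(name,fn=None):
    K,R,t=cam(name); im,d=arm.grab_frame(name)
    if fn: cv2.imwrite('pics/'+fn,im[:,:,::-1])
    return im,d,cloud(d,K,R,t),(K,R,t)
def proj(X,c):
    K,R,t=c; p=R@np.asarray(X)+t; p=K@p; return p[:2]/p[2]
E
python3 - <<'E'
from h import *
s=arm.get_state();print(s['t'],s['eef_pos'],s['ee_rot'],s['width'],arm.hold_point_z)
for n in ['scene','top']:
    im,d,P,c=shot(n,n+'0.png')
    print(n,'campos',-c[1].T@c[2])
    for th in ['stand','wheel','valve','pointer','guard_top','tape_roll','turned_flange','brass_fitting','bearing']:
        r=arm.trace(th,n)
        for q in r[:2]:
            m=q['mask']&(d>0); print(th,round(q['score'],2),q['extent'],np.round(np.median(P[m],0),3) if m.any() else None)
E
```

```text
pics
0.0 [0.21078933 0.64070378 0.22561179] [ 3.13987845e+00 -1.46964740e-04 -3.17912699e-01] 0.08747385604855891 0.0188
scene campos [-0.11730422 -0.67166262  0.56813237]
stand 0.88 [212.9, 151.1, 153.5, 169.0] [ 0.497 -0.171  0.087]
wheel 0.61 [248.8, 164.9, 102.0, 97.6] [ 0.546 -0.162  0.171]
valve 0.96 [247.2, 161.4, 102.2, 102.7] [ 0.546 -0.161  0.17 ]
pointer 0.69 [214.7, 152.8, 154.6, 168.2] [ 0.495 -0.174  0.089]
guard_top 0.68 [215.0, 150.3, 154.1, 172.6] [ 0.495 -0.174  0.089]
guard_top 0.56 [322.9, 313.7, 27.4, 27.3] [ 0.422 -0.346  0.008]
tape_roll 0.65 [209.2, 231.3, 32.0, 20.7] [0.476 0.05  0.014]
turned_flange 0.63 [322.4, 313.2, 30.6, 25.1] [ 0.422 -0.346  0.008]
turned_flange 0.19 [213.3, 150.0, 154.0, 170.7] [ 0.497 -0.172  0.088]
brass_fitting 0.41 [364.4, 290.6, 3.5, 4.6] [ 0.553 -0.331  0.009]
bearing 0.81 [369.3, 324.7, 19.9, 14.5] [ 0.47  -0.412  0.009]
top campos [ 0.41567259 -0.1489306   1.19104688]
stand 0.8 [220.2, 111.0, 128.0, 142.8] [ 0.517 -0.151  0.116]
wheel 0.81 [230.0, 145.5, 112.7, 80.4] [ 0.559 -0.152  0.182]
valve 0.91 [231.6, 140.9, 110.6, 83.1] [ 0.559 -0.154  0.18 ]
pointer 0.91 [222.6, 112.0, 128.5, 136.5] [ 0.517 -0.151  0.116]
pointer 0.5 [189.3, 193.9, 30.6, 31.8] [0.497 0.05  0.018]
guard_top 0.65 [230.9, 113.8, 116.8, 140.4] [ 0.518 -0.151  0.114]
tape_roll 0.91 [189.2, 195.5, 30.7, 30.0] [0.497 0.049 0.018]
turned_flange 0.86 [353.7, 228.8, 25.0, 23.0] [ 0.431 -0.338  0.008]
brass_fitting 0.3 [220.2, 107.8, 131.8, 144.7] [ 0.518 -0.15   0.116]
bearing 0.65 [387.3, 217.2, 16.6, 14.0] [ 0.476 -0.408  0.009]
```

```bash
python3 -c "
import cv2,numpy as np
a=cv2.imread('pics/scene0.png');b=cv2.imread('pics/top0.png')
cv2.imwrite('pics/both.png',cv2.resize(np.vstack([a,b]),(400,600)))"
```

```text
(no output)
```

View pics/scene0.png

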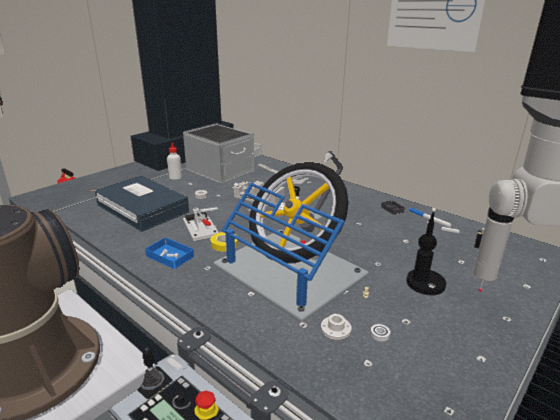

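View pics/top0.png

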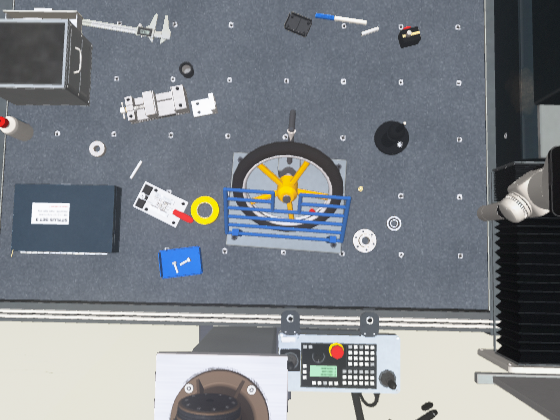

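The top view shows the stand slightly rotated, the hub near (287,187), the red cap behind the guard at about (312,210), and the pointer near (291,130). In the scene view the cap is at about (303,241).

```bash
cat >> h.py <<'E'
def yellow(im):
    h=cv2.cvtColor(im,cv2.COLOR_RGB2HSV); return (h[...,0]>17)&(h[...,0]<32)&(h[...,1]>150)&(h[...,2]>90)
def red(im):
    h=cv2.cvtColor(im,cv2.COLOR_RGB2HSV); return ((h[...,0]<6)|(h[...,0]>174))&(h[...,1]>150)&(h[...,2]>70)
E
python3 - <<'E'
from h import *
out={}
for n in ['top','scene']:
    im,d,P,c=shot(n)
    near=(abs(P[...,0]-.5)<.2)&(abs(P[...,1]+.15)<.2)&(d>0)
    b=near&(P[...,2]>.007)&(P[...,2]<.017)
    if n=='top':
        b=cv2.morphologyEx(b.astype(np.uint8),cv2.MORPH_OPEN,np.ones((3,3)))
        k,l,st,_=cv2.connectedComponentsWithStats(b);
        b=(b>0)&(np.isin(l,[i for i in range(1,k) if st[i,4]>60]))
        b&=(P[...,1]>-.31)&(P[...,1]<.02)
        print(cv2.minAreaRect(P[b][:,:2].astype(np.float32)*1000))
    y=near&yellow(im)&(P[...,2]>.06); r=near&red(im)&(P[...,2]>.05)
    vs=np.argwhere(r); print(n,'red px',vs.mean(0) if len(vs) else 0,len(vs),P[r].mean(0) if len(vs) else 0)
    bl=near&(P[...,2]>.1)&(im.max(-1)<60)
    print('yellow',y.sum(),P[y].mean(0))
    out[n+'y']=P[y];out[n+'t']=P[bl]; print('tyre',bl.sum())
    q=P[bl]; m=np.median(q,0); 
    A=np.c_[q[:,:2],np.ones(len(q))]; w=np.ones(len(q),bool)
    for _ in range(6):
        co=np.linalg.lstsq(A[w],q[w,2],rcond=None)[0]; w=abs(A@co-q[:,2])<.012
    nn=np.r_[-co[:2],1];print('plane n',nn/np.linalg.norm(nn),'yaw',np.arctan2(co[1],co[0]))
np.savez('o.npz',**out)
E
```

```text
((521.1746826171875, -148.13107299804688), (279.2157287597656, 229.14654541015625), 86.91072845458984)
top red px [210.2 311.9] 10 [ 0.49328814 -0.20509797  0.11956931]
yellow 840 [ 0.54149797 -0.1458701   0.16691497]
tyre 112
plane n [-0.69884433  0.0025158   0.71526937] yaw -0.003599925840321961
scene red px [241.3 303. ] 10 [ 0.49125462 -0.20854254  0.11345503]
yellow 722 [ 0.53439494 -0.15464853  0.15970069]
tyre 1404
plane n [-0.70379368  0.02723013  0.70988237] yaw -0.038671218977275656
```

```bash
cat >> h.py <<'E'
PSI=np.radians(-3.1); HUB=np.array([.521,-.148,.150])
ex=np.array([np.cos(PSI),np.sin(PSI),0]); Y=np.array([-np.sin(PSI),np.cos(PSI),0]); Z=np.array([0,0,1.])
U=(ex+Z)/2**.5; N=(Z-ex)/2**.5
W=np.stack([U,Y,N],1)   # world = HUB + W@(u,y,n)
def towheel(P): return (P-HUB)@W
def phase(P):
    """valve angle mod 72 from yellow points; angle from top, + towards +y"""
    q=towheel(P); r=np.hypot(q[:,0],q[:,1]); k=(r>40e-3)&(r<.085)&(abs(q[:,2])<.02)
    a=np.arctan2(q[k,1],q[k,0]); z=np.exp(5j*a).mean()
    return np.degrees(np.angle(z))/5-36, abs(z),k.sum()   # mod 72
E
python3 - <<'E'
from h import *
o=np.load('o.npz')
for n in ['top','scene']:
    P=o[n+'y']; q=towheel(P); print(n,phase(P),np.median(q[:,2]))
    q=q[np.hypot(q[:,0],q[:,1])>.04]
    print(np.histogram(np.degrees(np.arctan2(q[:,1],q[:,0])),bins=np.arange(-180,181,12)))
    print(q[abs(q[:,2])<.02].mean(0), )
for p in [[ 0.493,-0.205,0.1196],[ 0.491,-0.2085,0.1135]]:
    q=towheel(np.array(p)); print(q,np.degrees(np.arctan2(q[1],q[0])),np.hypot(*q[:2]))
# tyre circle check
q=towheel(o['scenet']);k=abs(q[:,2])<.03;q=q[k];x=np.linalg.lstsq(np.c_[2*q[:,:2],np.ones(len(q))],(q[:,:2]**2).sum(1),rcond=None)[0];print('tyre',x[:2],np.sqrt(x[2]+x[0]**2+x[1]**2),np.median(q[:,2]))
E
```

```text
top (np.float64(-64.84302328700215), np.float64(0.6298542663478418), np.int64(316)) -0.005176287394325024
(array([ 12,  14,   0,   0,   0,   0,   0,  10,  18,   2,   0,   0,  25,
       101,   0,   0,   0,  54,  79,   0,   0,   0,   1,  43,   7,   1,
         0,   0,   0,   0]), array([-180, -168, -156, -144, -132, -120, -108,  -96,  -84,  -72,  -60,
        -48,  -36,  -24,  -12,    0,   12,   24,   36,   48,   60,   72,
         84,   96,  108,  120,  132,  144,  156,  168,  180]))
[ 0.03567172  0.00844901 -0.00640637]
scene (np.float64(-62.978033046753225), np.float64(0.795140656987638), np.int64(317)) -0.0053721506407441375
(array([  7,  60,   0,   0,   0,   0,   0,  12,  10,   0,   0,   0, 126,
        29,   0,   0,   0,  35,  65,   0,   0,   0,   0,   3,  20,   1,
         0,   0,   0,   0]), array([-180, -168, -156, -144, -132, -120, -108,  -96,  -84,  -72,  -60,
        -48,  -36,  -24,  -12,    0,   12,   24,   36,   48,   60,   72,
         84,   96,  108,  120,  132,  144,  156,  168,  180]))
[ 0.0286573  -0.00418704 -0.00683366]
[-0.03908641 -0.0584308  -0.00390568] -123.7799546153207 0.07029868892122383
[-0.04467807 -0.06203383 -0.00694073] -125.76222588939763 0.07644819376619001
tyre [ 0.01053538 -0.00662288] 0.1069086542665404 0.0015335019485551106
```

```bash
sed -i 's/^PSI=.*/PSI=np.radians(-3.1); HUB=np.array([.521,-.148,.150])+.0156*np.array([np.cos(PSI),np.sin(PSI),0])/' h.py
python3 - <<'E'
from h import *
from scipy.optimize import least_squares
o=np.load('o.npz')
for n in ['top','scene']:
    q=towheel(o[n+'y']); print(n,np.percentile(q[np.hypot(q[:,0],q[:,1])>.045][:,2],[5,25,50,75,95]))
    q=q[(np.hypot(q[:,0],q[:,1])>.03)&(abs(q[:,2])<.012)]
    def f(p):
        a=np.radians(p[2]+36+72*np.arange(5)); x=q[:,:1]-p[0]*.01; y=q[:,1:2]-p[1]*.01
        al=x*np.cos(a)+y*np.sin(a); pe=abs(-x*np.sin(a)+y*np.cos(a)); pe=np.where(al>0,pe,1)
        return np.maximum(pe.min(1)-.003,0)*1e3
    best=min((least_squares(f,[0,0,t],loss='soft_l1') for t in (-125,-110,-140)),key=lambda s:s.cost); print(best.x*[10,10,1],best.cost/len(q))
    q2=towheel(o[n+'t']);q2=q2[abs(q2[:,2])<.03]
    g=lambda p:(np.hypot(q2[:,0]-p[0],q2[:,1]-p[1])-.108)*1e3
    print('tyre',least_squares(g,[0,0],loss='soft_l1').x,np.median(q2[:,2]))
for p in [[ 0.493,-0.205,0.1196],[ 0.491,-0.2085,0.1135]]:
    q=towheel(np.array(p)); print(q,np.degrees(np.arctan2(q[1],q[0])),np.hypot(*q[:2]))
E
```

```text
top [7.79216930e-05 3.41253127e-03 4.92879126e-03 6.37204967e-03
 8.07101269e-03]
[   2.6706407    -0.30545986 -134.00830213] 0.2798605904488826
tyre [-0.0025286 -0.0109518] 0.010656423746354463
scene [-0.00128138  0.00276995  0.00473289  0.00603014  0.0073838 ]
[  -1.74140118   -4.55236473 -134.08313915] 0.23582019051580283
tyre [-0.00199828 -0.00644124] 0.012552289928538667
[-0.05011728 -0.0584308   0.00712519] -130.62036029444036 0.07697986490723026
[-0.05570894 -0.06203383  0.00409014] -131.92514476676416 0.08337674680707186
```

```bash
cat >> h.py <<'E'
HUB=HUB+W@np.array([0,-.002,0])
def units(target,yaw=None):
    s=arm.get_state(); R=Ro.from_euler('xyz',s['ee_rot']).as_matrix()
    d=R.T@(np.asarray(target)-s['eef_pos'])/.025
    t=0 if yaw is None else np.degrees(s['ee_rot'][2]-yaw)/5
    return np.round(np.r_[d,t],2)
def tw(u,y,n=-.006): return HUB+W@np.array([u,y,n])
def st():
    s=arm.get_state(); print('t',round(s['t'],2),'tcp',np.round(s['eef_pos'],4),'rot',np.round(s['ee_rot'],3),'wheel uyn',np.round(towheel(s['eef_pos'])*1e3,1),'F',np.round(s['force'],1),'w',round(s['width'],3),'q',np.round(s['q'],2))
E
python3 - <<'E'
from h import *
print(units([.5,-.17,.36],PSI),HUB)
E
```

```text
[21.12 27.21 -5.34 -3.02] [ 0.53646901 -0.1508407   0.15      ]
```

```bash
python3 -m crank '[[[0,0,-2.5,0],[1,1,-5,0],[3,3,-5.3,0],[4.6,5,-5.3,0],[6.2,7,-5.3,0],[7.8,9,-5.3,0],[9.4,11,-5.3,0],[11,13,-5.3,0],[12.6,15,-5.3,0],[14,17,-5.3,-1],[15.5,19,-5.3,-2],[17,21,-5.3,-3]]]' 1 5
python3 - <<'E'
from h import *
st(); print(units([.5,-.17,.36],PSI))
E
```

```text
t: 2.6
eef_pos: [0.4438, 0.0283, 0.3597]
ee_rot: [-3.141, -0.001, -0.053]
force: [0.9, 0.4, -0.5]
width: 0.0003
gripper_force: 0.0
t 2.6 tcp [0.4438 0.0283 0.3597] rot [-3.141e+00 -1.000e-03 -5.300e-02] wheel uyn [ 76.  173.9 220.5] F [ 0.9  0.4 -0.5] w 0.0 q [ 0.51 -0.1  -0.23  0.   -1.44  1.01]
[ 2.66  7.8  -0.02  0.02]
```

```bash
python3 -m crank '[[[0.7,2,0,0],[1.4,4,0,0],[2,6,0,0],[2.7,7.8,0,0],[2.7,7.8,0,0],[2.7,7.8,0,0]]]'
python3 - <<'E'
from h import *
st(); im,d,P,c=shot('wrist','w0.png')
y=yellow(im)&(d>0)&(P[...,2]>.06); print(phase(P[y]))
r=red(im)&(d>0)&(P[...,2]>.06)
if r.any(): print(towheel(P[r].mean(0)))
m=(d>0)&(d<.30)&(im.max(-1)>0)
s=arm.get_state(); near=P[...,2]>.345
Q=P[near&(d>0)]-s['eef_pos']; print(near.sum()); 
if len(Q):
    T=Q@Ro.from_euler('xyz',s['ee_rot']).as_matrix()
    for a,b in [(-.01,.001),(-.02,-.01),(-.04,-.02),(-.07,-.04)]:
        k=(T[:,2]>a)&(T[:,2]<=b)
        if k.any(): print(a,b,T[k].min(0),T[k].max(0))
E
```

```text
t: 3.35
eef_pos: [0.4999, -0.1683, 0.3589]
ee_rot: [-3.141, 0.0, -0.057]
force: [-0.5, -0.0, -0.0]
width: 0.0002
gripper_force: 0.0
t 3.35 tcp [ 0.4999 -0.1683  0.3589] rot [-3.141  0.    -0.057] wheel uyn [122.6 -19.4 172.8] F [-0.5 -0.  -0. ] w 0.0 q [ 0.05  0.05 -0.08 -0.   -1.44  1.47]
(np.float64(-61.57069190849353), np.float64(0.9656883629965874), np.int64(1498))
[-0.11362676  0.21784994 -0.00721722]
80546
-0.01 0.001 [ 0.00800147 -0.00632509 -0.00994093] [0.0107984  0.00670992 0.00076987]
-0.02 -0.01 [ 0.00421452 -0.0061391  -0.01998695] [ 0.01082888  0.00647058 -0.01002534]
-0.04 -0.02 [ 0.00783454 -0.00575842 -0.03613125] [ 0.01065909  0.00609313 -0.02006725]
-0.07 -0.04 [-0.03129642 -0.08589112 -0.06999926] [ 0.03864272  0.08591948 -0.04342765]
```

View pics/w0.png

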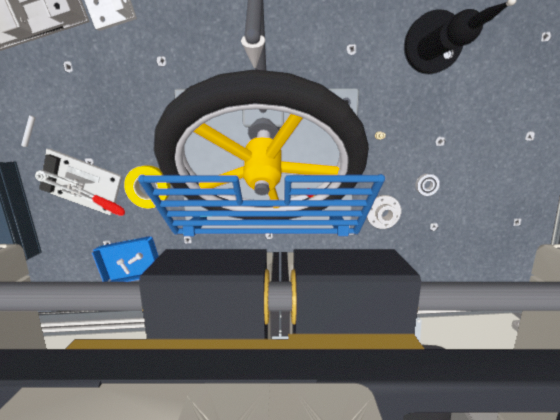

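```bash
python3 - <<'E'
from h import *
im,d,P,c=shot('wrist')
s=arm.get_state(); T=(P-s['eef_pos'])@Ro.from_euler('xyz',s['ee_rot']).as_matrix()
for v,u in [(255,160),(262,200),(275,150),(275,160),(275,200),(275,260),(275,268),(275,275),(300,200),(330,200),(300,150),(262,350),(300,400),(300,285),(343,200),(360,200),(252,280),(265,280),(300,100)]:
    print((u,v),np.round(T[v,u]*1e3,0),im[v,u])
y=yellow(im)&(d>0)&(P[...,2]>.06)
q=towheel(P[y]); r=np.hypot(q[:,0],q[:,1]);k=(r>.04)&(r<.088)&(abs(q[:,2])<.02);print(np.histogram(np.degrees(np.arctan2(q[k,1],q[k,0])),bins=np.arange(-180,181,9)),np.percentile(q[k,2],[10,50,90]))
E
```

```text
(160, 255) [ 38. -34. -75.] [53 57 65]
(200, 262) [ 38. -21. -80.] [38 37 44]
(150, 275) [ 37. -32. -87.] [55 56 63]
(160, 275) [ 38. -29. -88.] [56 58 62]
(200, 275) [ 37. -20. -87.] [57 59 63]
(260, 275) [ 38.  -5. -88.] [58 61 66]
(268, 275) [ 33.  -3. -78.] [133 108  53]
(275, 275) [  9.  -2. -28.] [33 32 33]
(200, 300) [ 31. -20. -88.] [72 74 82]
(200, 330) [ 23. -20. -88.] [70 73 79]
(150, 300) [ 31. -32. -89.] [71 73 80]
(350, 262) [ 37.  19. -79.] [39 38 46]
(400, 300) [ 31.  30. -89.] [70 72 79]
(285, 300) [ 28.   1. -83.] [137 136 141]
(200, 343) [ 21. -20. -92.] [143 115  52]
(200, 360) [  24.  -17. -100.] [38 38 45]
(280, 252) [-135.    1.  359.] [100 105 115]
(280, 265) [-160.    1.  360.] [ 97 101 110]
(100, 300) [ 29. -47. -84.] [136 136 140]
(array([ 27,  52,   0,   0,   0,   0,   0,   0,  39, 363,   0,   0,   0,
         0,   0,   0,  76, 342,   1,   0,   0,   0,   0,   0, 330, 190,
         0,   0,   0,   0,   0,   0,  88,  37,   0,   0,   0,   0,   0,
         0]), array([-180, -171, -162, -153, -144, -135, -126, -117, -108,  -99,  -90,
        -81,  -72,  -63,  -54,  -45,  -36,  -27,  -18,   -9,    0,    9,
         18,   27,   36,   45,   54,   63,   72,   81,   90,   99,  108,
        117,  126,  135,  144,  153,  162,  171,  180])) [-0.00053209  0.00593804  0.00727627]
```

```bash
python3 - <<'E'
from h import *
p=tw(.024,-.046,-.004)
a=units([p[0],p[1],.30],PSI);print(a,units(p,PSI))
# deltas per wheel axes in tool units (tool x~ex, y=-Y, z=-Z)
for u,y in [(34,-34),(42,-22),(46,-10),(46,0),(46,10),(46,15),(46,26)]:
    print(u,y,units(tw(u/1e3,y/1e3,-.004))-units(p))
E
```

```text
[ 2.21  1.1   2.38 -0.01] [ 2.21  1.1   7.81 -0.01]
34 -34 [ 0.28 -0.48 -0.28  0.  ]
42 -22 [ 0.51 -0.96 -0.51  0.  ]
46 -10 [ 0.62 -1.44 -0.62  0.  ]
46 0 [ 0.62 -1.84 -0.62  0.  ]
46 10 [ 0.62 -2.24 -0.62  0.  ]
46 15 [ 0.62 -2.44 -0.62  0.  ]
46 26 [ 0.62 -2.88 -0.62  0.  ]
```

```bash
python3 -m crank '[[[1.1,0.5,0.5,0],[2.2,1.1,1.5,0],[2.2,1.1,2.4,0],[2.2,1.1,3.4,0],[2.2,1.1,4.2,0],[2.2,1.1,5,0],[2.2,1.1,5.7,0],[2.2,1.1,6.4,0],[2.2,1.1,7,0],[2.2,1.1,7.5,0],[2.2,1.1,7.8,0],[2.2,1.1,7.8,0]]]'
python3 - <<'E'
from h import *
st(); im,d,P,c=shot('wrist','w1.png')
y=yellow(im)&(d>0)&(P[...,2]>.06); print(phase(P[y]))
E
```

```text
t: 4.95
eef_pos: [0.5533, -0.1987, 0.1637]
ee_rot: [3.141, 0.001, -0.056]
force: [-1.2, -0.5, -0.4]
width: 0.0002
gripper_force: 0.1
t 4.95 tcp [ 0.5533 -0.1987  0.1637] rot [ 3.141e+00  1.000e-03 -5.600e-02] wheel uyn [ 23.4 -46.9  -4.1] F [-1.2 -0.5 -0.4] w 0.0 q [-0.01  0.27 -0.27  0.   -1.03  1.53]
(np.float64(-64.25107157284066), np.float64(0.9864132747156708), np.int64(2648))
```

View pics/w1.png

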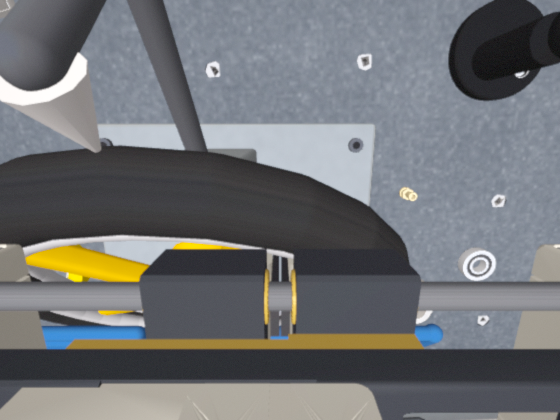

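The fingers are between the spokes, clear of the tyre, with no contact force. Next I push.

```bash
python3 -m crank '[[[0.14,-0.24,-0.14,0],[0.28,-0.48,-0.28,0],[0.4,-0.72,-0.4,0],[0.5,-0.95,-0.5,0],[0.57,-1.2,-0.57,0],[0.62,-1.45,-0.62,0],[0.62,-1.65,-0.62,0],[0.62,-1.85,-0.62,0]]]'
python3 - <<'E'
from h import *
st(); im,d,P,c=shot('wrist')
y=yellow(im)&(d>0)&(P[...,2]>.06); print(phase(P[y]))
im,d,P,c=shot('top')
y=yellow(im)&(d>0)&(P[...,2]>.06)&(P[...,0]<.68); print(phase(P[y]))
E
```

```text
t: 6.0
eef_pos: [0.5723, -0.1536, 0.1802]
ee_rot: [3.141, -0.001, -0.056]
force: [-1.8, -6.6, -2.1]
width: 0.0004
gripper_force: 2.4
t 6.0 tcp [ 0.5723 -0.1536  0.1802] rot [ 3.141e+00 -1.000e-03 -5.600e-02] wheel uyn [46.7 -0.8 -4. ] F [-1.8 -6.6 -2.1] w 0.0 q [ 0.07  0.26 -0.24  0.   -1.07  1.45]
(np.float64(-36.422063696231966), np.float64(0.998803458949452), np.int64(27))
(np.float64(-11.585959376326826), np.float64(0.9248884579987439), np.int64(167))
```

```bash
python3 -m crank '[[[0,-0.2,0,0],[0,-0.4,0,0],[0,-0.6,0,0],[0,-0.8,0,0],[0,-0.95,0,0],[0,-1.05,0,0],[0,-1.05,0,0]]]'
python3 - <<'E'
from h import *
st(); im,d,P,c=shot('top')
y=yellow(im)&(d>0)&(P[...,2]>.06)&(P[...,0]<.68); print(phase(P[y]))
im,d,P,c=shot('scene')
y=yellow(im)&(d>0)&(P[...,2]>.06)&(P[...,0]<.68); print(phase(P[y]))
print(units(tw(.046,.015,-.004)),units(tw(.024,-.046,-.004)))
E
```

```text
t: 6.98
eef_pos: [0.5736, -0.1269, 0.1799]
ee_rot: [-3.141, -0.001, -0.056]
force: [0.7, -2.6, 1.5]
width: 0.0007
gripper_force: 1.4
t 6.97 tcp [ 0.5736 -0.1269  0.1799] rot [-3.141e+00 -1.000e-03 -5.600e-02] wheel uyn [46.5 25.9 -4.2] F [ 0.7 -2.6  1.5] w 0.001 q [ 0.11  0.25 -0.25 -0.   -1.07  1.4 ]
(np.float64(-58.60466678079648), np.float64(0.9364969969925233), np.int64(208))
(np.float64(-59.502270466346666), np.float64(0.9449013690020686), np.int64(348))
[-0.02  0.43  0.01  0.  ] [-0.64  2.87  0.63  0.  ]
```

```bash
python3 -m crank '[[[0,0.2,0,0],[0,0.4,0,0],[0,0.4,-1,0],[0,0.4,-2,0],[0,0.4,-3,0],[0,0.4,-3.4,0],[-0.3,1.5,-3.4,0],[-0.6,2.7,-3.4,0],[-0.64,2.9,-3.2,0],[-0.64,2.9,-3.2,0]]]'
python3 - <<'E'
from h import *
st()
for n in ['wrist','top','scene']:
    im,d,P,c=shot(n)
    y=yellow(im)&(d>0)&(P[...,2]>.06)&(P[...,0]<.68); print(phase(P[y]))
print(units(tw(.024,-.046,-.004),PSI))
E
```

```text
t: 8.32
eef_pos: [0.5524, -0.1988, 0.2584]
ee_rot: [-3.141, 0.002, -0.057]
force: [-1.0, 0.4, 0.1]
width: 0.0007
gripper_force: 0.0
t 8.32 tcp [ 0.5524 -0.1988  0.2584] rot [-3.141e+00  2.000e-03 -5.700e-02] wheel uyn [ 89.8 -47.   63.5] F [-1.   0.4  0.1] w 0.001 q [-0.01  0.2  -0.14 -0.   -1.24  1.53]
(np.float64(-59.2394480180506), np.float64(0.9621032797850624), np.int64(2218))
(np.float64(-59.2752677595258), np.float64(0.9246720479788871), np.int64(149))
(np.float64(-59.66493120102243), np.float64(0.9475191953585571), np.int64(359))
[ 0.02 -0.01  3.81 -0.02]
```

```bash
python3 -m crank '[[[0,0,1,0],[0,0,2,0],[0,0,2.8,0],[0,0,3.4,0],[0,0,3.8,0],[0,0,3.8,0]]]'
python3 -m crank '[[[0.14,-0.24,-0.14,0],[0.28,-0.48,-0.28,0],[0.4,-0.72,-0.4,0],[0.5,-0.95,-0.5,0],[0.57,-1.2,-0.57,0],[0.62,-1.45,-0.62,0],[0.62,-1.65,-0.62,0],[0.62,-1.85,-0.62,0],[0.62,-2,-0.62,0],[0.62,-2.1,-0.62,0],[0.62,-2.1,-0.62,0]]]'
python3 - <<'E'
from h import *
st()
for n in ['top','scene']:
    im,d,P,c=shot(n)
    y=yellow(im)&(d>0)&(P[...,2]>.06)&(P[...,0]<.68); print(phase(P[y]))
    r=red(im)&(d>0)&(P[...,2]>.1); 
    if r.any(): print(towheel(np.median(P[r],0)))
E
```

```text
t: 9.22
eef_pos: [0.5529, -0.1985, 0.1641]
ee_rot: [3.142, 0.001, -0.056]
force: [0.6, -0.1, 0.9]
width: 0.0006
gripper_force: 0.0
t: 10.6
eef_pos: [0.5725, -0.147, 0.1808]
ee_rot: [3.141, -0.002, -0.055]
force: [-0.2, -3.7, 0.4]
width: 0.0008
gripper_force: 1.6
t 10.6 tcp [ 0.5725 -0.147   0.1808] rot [ 3.141e+00 -2.000e-03 -5.500e-02] wheel uyn [47.1  5.8 -3.5] F [-0.2 -3.7  0.4] w 0.001 q [ 0.08  0.25 -0.25  0.   -1.07  1.44]
(np.float64(-4.167752266464522), np.float64(0.9537736402507818), np.int64(182))
[ 0.04938352  0.66430788 -0.11031571]
(np.float64(-5.071458927125882), np.float64(0.9368656231549793), np.int64(362))
[ 0.0476628   0.66250808 -0.10339368]
```

```bash
python3 -m crank '[[[0,-0.05,0,0],[0,-0.1,0,0],[0,-0.14,0,0],[0,-0.14,0,0],[0,0.2,0,0],[0,0.5,0,0],[0,0.5,-1,0],[0,0.5,-2,0],[0,0.5,-3.5,0],[-1,0.5,-5,0],[-3,0.5,-6,0],[-3,0.5,-6,0]]]'
python3 - <<'E'
from h import *
st()
for n in ['wrist','top','scene']:
    im,d,P,c=shot(n,n+'3.png')
    y=yellow(im)&(d>0)&(P[...,2]>.06)&(P[...,0]<.68); print(phase(P[y]))
    r=red(im)&(abs(towheel(P)).max(-1)<.12)
    if r.any(): print('red',towheel(np.median(P[r],0)),r.sum())
E
```

```text
t: 12.2
eef_pos: [0.4946, -0.1557, 0.3336]
ee_rot: [-3.141, -0.006, -0.056]
force: [-0.1, -1.1, 0.3]
width: 0.0003
gripper_force: 0.0
t 12.2 tcp [ 0.4946 -0.1557  0.3336] rot [-3.141 -0.006 -0.056] wheel uyn [100.4  -7.1 159.2] F [-0.1 -1.1  0.3] w 0.0 q [ 0.07  0.04 -0.15 -0.   -1.37  1.44]
(np.float64(-0.17881478822990005), np.float64(0.9578035252763027), np.int64(1483))
red [0.08088462 0.00037133 0.00567054] 75
(np.float64(nan), np.float64(nan), np.int64(0))
(np.float64(-1.3425148578008645), np.float64(0.9420333133705096), np.int64(418))
red [ 0.07908797 -0.00318133  0.00282552] 21h.py:32: RuntimeWarning: Mean of empty slice.
  a=np.arctan2(q[k,1],q[k,0]); z=np.exp(5j*a).mean()
  ret = ret.dtype.type(ret / rcount)
```

View pics/wrist3.png

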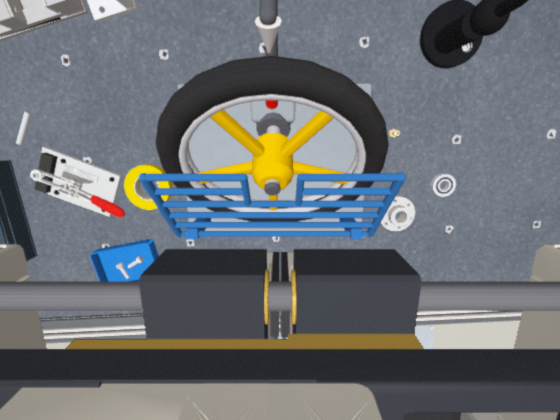

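The red cap (272,103) sits at the top in line with the pointer (268,50) and the hub (272,186), within about 1 degree. The loose parts look undisturbed and the arm is clear, so I'm handing in.

```bash
python3 -c "
from station import arm
print(arm.job_done())"
```

```text
the job is handed in; nothing more can be done
None
```

The valve is at the top under the pointer, within about 1 degree by the cameras, after two gentle spoke pushes; the arm is clear, the loose parts look undisturbed, and the job is handed in at about 12 s of robot time (no verdict shown).

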